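Widen a pantry rack bay and rehouse a tea tin

TASK

Make room for the yellow tea tin in the white adjustable rack: squeeze the orange release lever against the blue grip and, holding it squeezed, slide the blue divider away from the end wall that carries the green clip to the second notch from the middle, so that the bay on the green clip's side becomes just wide enough for the tin; let go so that the lever springs out and the divider locks. Then take the yellow tin out of the wooden holder and stand it upright on the floor of that bay, broad face to the front, and let go of it. Leave the other tins, the jam jar and the pepper mill where they are.

Things in the scene. Friction and masses are not known exactly. Their poses are not given: they have to be found in the camera images.
- rack: White rack, fixed, place and yaw vary. Origin on the counter under the middle of its two bays; front (lever) at -x, y left as seen from the front looking along +x. mm: floor top z 6; end walls at y 50 to 58 and -50 to -58, x -33 to 33, up to z 126 (tin top level); low lips in front and behind, inner faces at x -28 and 28, up to z 28.
- rail_mid (a point): Middle notch of the aluminium notched rail (fixed to the rack, along its y, at rack x -85 mm), at the rail's top, 22 mm above the counter. Seven notches 10 mm wide centred every 15 mm: y 0, +-15, +-30, +-45 mm. The divider's steel tooth is 5 mm wide: let go within 2 mm of a notch's centre; locked, it has 2.5 mm of play each way.
- divider (a joint): Place of the blue divider along the rack's y in m: starts in the middle notch (0 +-0.002), range +-0.046. Upright plate 8 mm thick, 50 mm long in x, as high as the end walls; in the middle each bay is 46 mm wide. Wanted: -0.030 if the green clip is at the rack's +y end, +0.030 if at -y; the clip's bay is then 76 mm wide. Slides with 2 N of friction once unlocked.
- release (a joint): Angle of the orange lever in rad: 0 at rest, sprung out and locked; 0.2 fully squeezed (hard stop, lever upright). The tooth is clear of the rail above 0.16. Let go between notches, the tooth rides on the rail and the angle stays near 0.15: not locked. Squeezing takes 5 to 10 N.
- grip_mid (a point): Where to squeeze the divider's handle, 92 mm above the counter, 85 mm in front of the plate's centre; moves with the divider. Fingers go either side along the rack's y: the fixed blue grip's outer face is 22 mm to -y, the lever's 33 mm to +y at rest, 22 mm squeezed (hinge at its foot, 36 mm high). Both about 23 mm wide in x, tops at 116 to 119 mm. Close centred on this point.
- green_clip: Green clip 30 x 16 x 10 mm, fixed on top of one end wall of the rack (rack y +54 or -54 mm): it marks the bay to widen and fill. A grey clip is on the other end wall. Origin: centre of its underside.
- holder: Wooden three-slot holder, fixed, place and yaw vary. Origin on the counter under its centre. mm: base 70 (x) by 176 (y), 6 thick; four partitions 62 long (x), 5 thick, up to z 126 (level with the tins); slots 52 wide centred at y -57, 0, 57, open at both x ends. A tin in each: there it can be gripped only by its narrow sides, along the holder's x.
- tea_tin: Yellow tin, brass lid, rigid box 44 (x) by 62 (y) by 120 mm tall, 0.14 to 0.28 kg, origin under its centre. Starts upright in any slot, its x along the holder's y. In the bay its x lies along the rack's x, either way round; walls cover its narrow sides there, so hold it by its broad faces: set it down and regrasp on the way. The counter between rack and holder is free.
- blue_tin: Blue tin of the same size in another slot of the holder; leave it. Origin: centre of its underside.
- red_tin: Red tin of the same size in another slot of the holder; leave it. Origin: centre of its underside.
- jam_jar: Amber jam jar, red cap, 64 mm diameter, 85 mm tall, beyond the work; leave it. Origin: centre of its underside.
- pepper_mill: Dark wooden pepper mill, 56 mm diameter, 155 mm tall, right of the rack; leave it. Origin: centre of its underside.
There are look-alikes about, which are no part of the job. There is more than one size of the tea_tin; the one meant has the size given above. Several things look just like the rack: the one meant starts farthest to the robot's left.

How it is judged:
On the way:
1. the divider is locked in the second notch from the middle, away from the green clip, and let go of (((y of green_clip in the frame of rack above 0 m and value of joint divider between -0.035 and -0.025 m) or (y of green_clip in the frame of rack below 0 m and value of joint divider between 0.025 and 0.035 m)) and value of joint release below 0.04 rad and contact force between the fingers and rack below 0.5 N), for 0.2 s.
At the end, for the whole second after the job is handed in: Divider within 5 mm of the second notch from the middle, away from the green clip, lever sprung out (under 0.04 rad). Yellow tin at rest on the floor of the widened bay: centre within 10 mm of the bay's middle in x and y, underside 3 to 10 mm high, upright within 0.06 rad, square within 0.25 rad (((y of green_clip in the frame of rack above 0 m and value of joint divider between -0.035 and -0.025 m and y of tea_tin in the frame of rack between 0.002 and 0.022 m) or (y of green_clip in the frame of rack below 0 m and value of joint divider between 0.025 and 0.035 m and y of tea_tin in the frame of rack between -0.022 and -0.002 m)) and value of joint release below 0.04 rad and x of tea_tin in the frame of rack between -0.01 and 0.01 m and z of tea_tin in the frame of rack between 0.003 and 0.01 m and angle between tea_tin's own z axis and vertical below 0.06 rad and angle between the x axis of tea_tin and the x axis of rack, either way round below 0.25 rad and linear speed of tea_tin below 0.02 m/s); the robot touches nothing.
It fails at once if the blue tin is shifted by more than 30 mm or tipped (distance of blue_tin from where it was at the start of the episode above 0.03 m or angle between blue_tin's own z axis and vertical above 0.35 rad).
It fails at once if the red tin is shifted by more than 30 mm or tipped (distance of red_tin from where it was at the start of the episode above 0.03 m or angle between red_tin's own z axis and vertical above 0.35 rad).
It fails at once if the jam jar is shifted by more than 30 mm or tipped (distance of jam_jar from where it was at the start of the episode above 0.03 m or angle between jam_jar's own z axis and vertical above 0.35 rad).
It fails at once if the pepper mill is shifted by more than 30 mm or tipped (distance of pepper_mill from where it was at the start of the episode above 0.03 m or angle between pepper_mill's own z axis and vertical above 0.35 rad).
It also fails if it takes over 72 s, if anything falls off the work surface, if the arm or the gripper's body presses on something with over 40 N, if the wrist force passes 120 N, or if a joint passes its speed limit or range.

ROBOT

A 6-joint arm with a two-finger parallel gripper is mounted at the origin on the work surface. World frame = base frame: x ahead of the robot, y to its left, z up, the work surface at z = 0. Lengths are in m, angles in rad, forces in N, time in s.
With the tool pointing down it reaches from about 0.25 to 0.8 m from the base axis. Payload 8.5 kg.
Tool frame: the origin (TCP) lies between the finger pads; the fingertips stand robot.tips_ahead ahead of it and the grasp point (between the pads) lies 2 mm behind it (robot.tips_ahead is the distance from the TCP to the fingertips, in m); z points along the fingers, y is the line along which they close (so a half turn about z gives the same grasp; the last joint's range is limited). The gripper opens to 85 mm and grips with 20 to 120 N. Pads are 22 mm wide; open, the fingers measure 114 mm over their backs; the gripper's body (76 mm by 85 mm) begins 54 mm behind the grasp point. The pads swing forward as they close: fully open they stand 13 mm farther back than shut.
Start: joints at [1.306, 0.238, -0.013, 1.319, 0, 1.571], TCP at [0.137, 0.507, 0.248] pointing down, gripper open.
Joint ranges: [-2.66, 2.66], [-1.03, 1.9], [-1.14, 1.46], [-1.82, 2.27], [-1.45, 1.34], [-3.14, 3.14]. Speed limits (rad/s): [2.22, 2.22, 2.79, 3.14, 3.14, 3.14].

INTERFACE

Orientations are given as [roll, pitch, yaw] about the fixed x, y, z axes, in that order (R = Rz(yaw) Ry(pitch) Rx(roll)).
In Python, from station import robot gives the robot as it stands.
- The arm moves only by the tool servo_tool, never from a script. Its argument "series" is a list of rows, each a list of 4 numbers: the shift along the tool's x, y, z in mm, then the turn about the tool's z in degrees. A call has 1 to 20 rows; each row is the pose to reach, as a shift and turn from the pose commanded when the call began, along the tool's axes at that moment; what a row does not reach only later rows make up. A row lasts 1/10 s, in which the tool goes at most 50 mm and 8.59 degrees, less where a joint would pass 70% of its speed; a pose out of reach is approached as far as the arm can. A call with a gripper value outside its range is refused whole. "fingers" is the closure, from 0 (fully open) to 1 (shut), set as the call begins (left out, the last holds). The fingers move at their own pace and stop on an object; the grip force is fixed at half the most. Time passes only in rows, so rows that repeat a pose let the fingers close. It gives the time, the measured TCP pose, the force, the opening and the grip force at its end, in the units of the state.
- robot.read_state(): the state, without advancing time (a new reading comes with each control period).
- robot.grab_frame(name): name is "scene" or "side" or "wrist"; returns a dict with "frame" (480x640x3 uint8, red, green, blue), "camera_matrix" (3x3 intrinsics, pixels), "D" ([k1, k2, p1, p2, k3] as OpenCV has them; the pictures are not rectified), "rvec" (rotation vector, rad) and "tvec" (3), from world to camera coordinates, as OpenCV has them. Camera axes: x right, y down, z forward; pixel columns grow to the right and rows downward; lengths in m; the calibration is good to about 2 mm. A picture is of the moment at which its call begins. There is no depth.
- robot.close_job(): hands the job in; it is judged then, once.
Trained networks look in the newest picture that a camera, given by its name, has taken for a name from the list of things; names that differ only in an ending like _2 or _b are one class to them, and where a whole thing is asked for, a point or a joint stands for the part that bears it (a point fixed in the world has none). Each returns a list of dicts, best first, with "conf" (0 to 1); they miss things now and then, are a little off and sometimes report something else, mostly with a low value. They report only what shows in the picture. A call takes as long as a camera call. They do not tell look-alikes from the thing itself.
- robot.boxes_of(query, camera): "point" ([row, column] in pixels, amid what is visible of it).
- robot.place_of(query, camera): "point" ([row, column] in pixels: a listed point, or the origin of a listed thing).
The state is a dict: "time": time; "joints": joint angles; "qvel": joint speeds; "effort": joint torques, N m; "eef_pos": TCP position; "tool_rot": TCP orientation; "contact_force": force on the tool from outside, world axes, zero at the start; "wrist_torque": the same for the moment, N m; "opening": finger opening in m; "grip_force": force on a finger pad.
Only numpy, scipy, OpenCV 4.12 (cv2) and the standard library are available. Lean on these libraries where they do the work, as an engineer would, in place of code of your own. Each camera call takes 0.05 s, during which the arm holds its last target. There are 200 camera calls.

## Working session

There is one attempt and no reset: what is moved stays moved. The work goes in short steps, Python scripts to look and compute and a tool call to move; the robot and the scene stay as the last step left them, time stands still between calls to the robot, and variables do not carry over. Pictures are saved under pics/ and viewed, at most 13 in all, crops included, and the job is handed in when it is done.

Besides the shell and the picture viewer there is one more tool, called after ">>>" as name(argument=value, ...) on one line, values as JSON. servo_tool: Moves the arm, as the interface text tells. Its arguments: {"type":"object","properties":{"series":{"type":"array","items":{"type":"array","items":{"type":"number"}}},"fingers":{"type":"number"}},"required":["series"]}

```bash
ls; mkdir -p pics; cat > h.py <<'E'
import numpy as np,cv2
from station import robot
def ray(f,p):
    K=np.array(f["camera_matrix"]);D=np.array(f["D"],float)
    u=cv2.undistortPoints(np.array([[[p[1],p[0]]]],float),K,D)[0,0]
    R=cv2.Rodrigues(np.array(f["rvec"],float))[0];t=np.array(f["tvec"],float).ravel()
    return -R.T@t, R.T@np.array([u[0],u[1],1])
def onz(f,p,z):
    c,d=ray(f,p);return c+d*(z-c[2])/d[2]
def proj(f,P):
    q=cv2.projectPoints(np.array(P,float).reshape(-1,1,3),np.array(f["rvec"],float),np.array(f["tvec"],float),np.array(f["camera_matrix"]),np.array(f["D"],float))[0].reshape(-1,2)
    return q[:,::-1]
def save(f,n):cv2.imwrite("pics/"+n,cv2.cvtColor(f["frame"],cv2.COLOR_RGB2BGR))
E
python3 - <<'E'
from h import *
print(robot.read_state(), robot.tips_ahead)
Z=dict(rack=0,rail_mid=.022,grip_mid=.092,green_clip=.126,holder=0,tea_tin=.006,blue_tin=.006,red_tin=.006,jam_jar=0,pepper_mill=0)
for cam in("scene","side"):
    f=robot.grab_frame(cam);save(f,cam+"0.png")
    for n,z in Z.items():
        for d in robot.place_of(n,cam):
            if d["conf"]>.2: print(cam,n,round(d["conf"],2),np.round(d["point"]),np.round(onz(f,d["point"],z)[:2],3))
E
```

```text
pics
{'time': 0.0, 'joints': array([ 1.30600367e+00,  2.38768407e-01, -1.42779852e-02,  1.31919405e+00,
       -6.14589820e-06,  1.57077536e+00]), 'qvel': array([-0.00154066,  0.00030353,  0.00132126,  0.00013509, -0.00031509,
        0.00026458]), 'effort': array([-1.80179726e-03, -5.38786590e+01,  3.46440232e+01,  1.83585961e-02,
       -5.08072048e-05,  2.24632925e-05]), 'eef_pos': array([0.13729394, 0.50631405, 0.24767486]), 'tool_rot': array([-3.14014854e+00,  6.11560838e-06,  2.87682097e+00]), 'contact_force': array([ 0.15992456, -0.02043813, -0.36807865]), 'wrist_torque': array([-1.83625056e-02,  7.87505785e-05,  1.17675804e-02]), 'grip_force': 0.0, 'opening': 0.08568290203056868} 0.017
scene rack 0.97 [283. 274.] [ 0.563 -0.198]
scene rack 0.6 [257. 184.] [ 0.384 -0.355]
scene rail_mid 0.91 [225. 179.] [ 0.302 -0.331]
scene rail_mid 0.69 [250. 256.] [ 0.472 -0.197]
scene grip_mid 0.83 [239. 251.] [ 0.482 -0.206]
scene grip_mid 0.69 [210. 174.] [ 0.308 -0.329]
scene green_clip 0.64 [239. 294.] [ 0.553 -0.13 ]
scene holder 0.74 [220. 420.] [0.595 0.217]
scene tea_tin 0.87 [254.
[... 279 characters left out ...]
 0.791 -0.025]
scene pepper_mill 0.73 [344. 193.] [ 0.608 -0.43 ]
side rack 0.73 [323. 332.] [ 0.554 -0.196]
side rack 0.7 [439. 285.] [ 0.387 -0.342]
side rail_mid 0.68 [453. 234.] [ 0.308 -0.329]
side rail_mid 0.58 [338. 299.] [ 0.481 -0.204]
side grip_mid 0.79 [443. 227.] [ 0.308 -0.331]
side green_clip 0.43 [260. 323.] [ 0.564 -0.138]
side holder 0.97 [180. 262.] [0.589 0.217]
side tea_tin 0.93 [177. 309.] [0.691 0.167]
side tea_tin 0.63 [191. 270.] [0.589 0.167]
side tea_tin 0.54 [165. 254.] [0.589 0.269]
side blue_tin 0.89 [163. 255.] [0.595 0.274]
side red_tin 0.94 [175. 260.] [0.589 0.229]
side jam_jar 0.75 [220. 384.] [ 0.78  -0.027]
side pepper_mill 0.71 [427. 430.] [ 0.604 -0.437]
```

View pics/scene0.png

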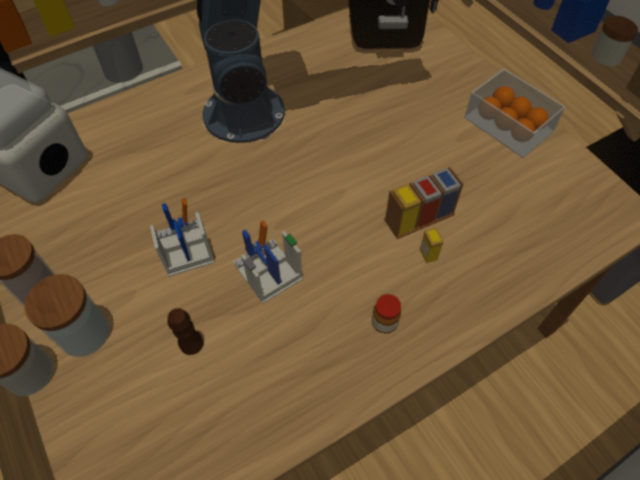

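View pics/side0.png

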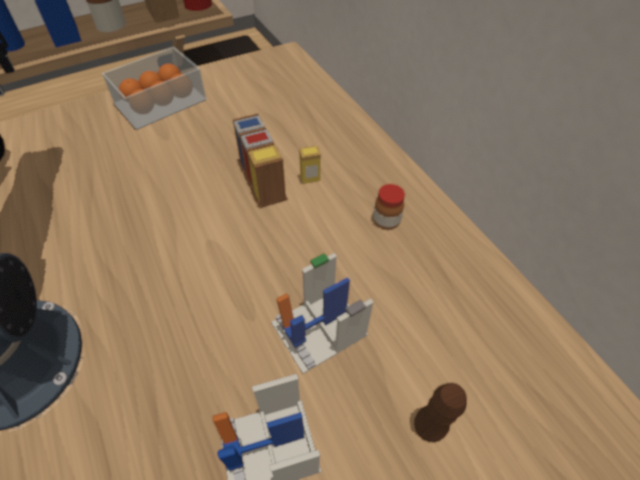

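```bash
cat >> h.py <<'E'
def to(x,y,z,yaw,frm=None):
    s=robot.read_state();p=np.array(s["eef_pos"]) ;y0=s["tool_rot"][2]
    if frm is not None: p=np.array(frm[:3]);y0=frm[3]
    d=np.array([x,y,z])-p
    R=np.array([[np.cos(y0),np.sin(y0),0],[np.sin(y0),-np.cos(y0),0],[0,0,-1]])
    dy=(yaw-y0+np.pi)%(2*np.pi)-np.pi
    print("row",np.round(R.T@d*1000,1),"turn",round(-np.degrees(dy),2))
E
python3 - <<'E'
from h import *
to(.50,-.02,.33,1.3)
E
```

```text
row [-487.8 -413.4  -81.8] turn 90.34
```

>>> servo_tool(series=[[-40,-30,-80,8],[-80,-65,-80,16],[-120,-100,-80,24],[-160,-135,-80,32],[-200,-170,-80,40],[-240,-205,-80,48],[-280,-240,-80,56],[-320,-275,-80,64],[-360,-310,-80,72],[-400,-345,-80,80],[-440,-375,-80,88],[-488,-413,-80,90],[-488,-413,-80,90],[-488,-413,-80,90],[-488,-413,-80,90],[-488,-413,-80,90],[-488,-413,-80,90]])

```text
time: 2.8
eef_pos: [0.4997, -0.0188, 0.3285]
tool_rot: [-3.141, -0.0, 1.307]
contact_force: [0.5, -0.1, -0.1]
opening: 0.0853
grip_force: 0.0
```

```bash
python3 - <<'E'
from h import *
f=robot.grab_frame("wrist");save(f,"w1.png")
s=robot.read_state();print(s["time"],s["eef_pos"],s["tool_rot"],s["joints"])
for r in [(0,0),(0,639),(479,639),(479,0)]: print(np.round(onz(f,r,0),3))
E
```

```text
2.85 [ 0.49971662 -0.01870237  0.32863438] [ 3.14133890e+00 -8.20230608e-05  1.30732499e+00] [-3.74218668e-02  1.80868660e-01  1.15513797e-01  1.50517579e+00
  2.30635821e-05  1.79684581e+00]
[0.251 0.223 0.   ]
[0.832 0.066 0.   ]
[ 0.805 -0.521  0.   ]
[-0.022 -0.298 -0.   ]
```

View pics/w1.png

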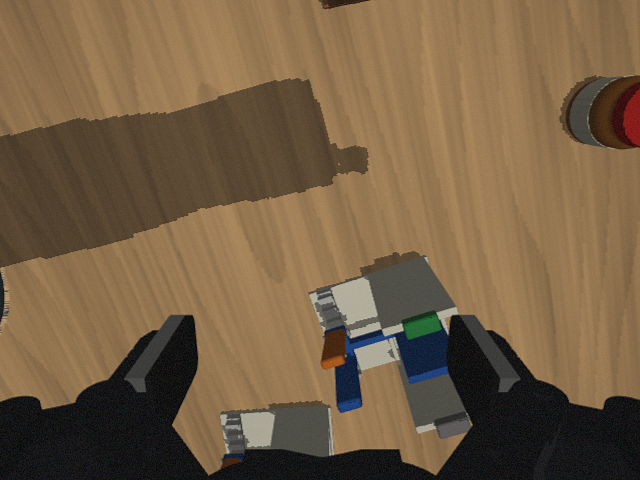

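```bash
python3 - <<'E'
from h import *
f=robot.grab_frame("wrist")
g=onz(f,(326,422),.136);k=onz(f,(425,452),.136);print(g,k,np.linalg.norm(g-k),(g+k)/2,np.arctan2(-(g-k)[0],(g-k)[1]))
for n,z in dict(rack=0,rail_mid=.022,grip_mid=.092,green_clip=.126).items():
  for d in robot.place_of(n,"wrist"):print(n,round(d["conf"],2),np.round(d["point"]),np.round(onz(f,d["point"],z)[:2],4))
print((-ray(f,(0,0))[0]+robot.read_state()["eef_pos"]))
to(.36,-.21,.30,0)
E
```

```text
[ 0.55400403 -0.13718002  0.136     ] [ 0.56081924 -0.24204429  0.136     ] 0.10508549863652113 [ 0.55741164 -0.18961215  0.136     ] 0.06489948580495147
rack 0.83 [306. 410.] [ 0.5601 -0.1903]
rack 0.58 [444. 306.] [ 0.3893 -0.3485]
rack 0.57 [322. 419.] [ 0.5656 -0.2135]
rail_mid 0.63 [460. 236.] [ 0.3049 -0.3312]
rail_mid 0.61 [338. 341.] [ 0.4741 -0.1968]
grip_mid 0.85 [376. 343.] [ 0.4735 -0.1973]
green_clip 0.84 [321. 419.] [ 0.5534 -0.1376]
[-0.0196705  -0.07399435 -0.12638466]
row [-220.9  -85.4   28.6] turn 74.89
```

```bash
python3 - <<'E'
from h import *
to(.42,-.197,.25,.065)
E
```

```text
row [-192.7  -30.9   78.6] turn 71.17
```

>>> servo_tool(series=[[-40,-6,10,8],[-80,-12,20,16],[-120,-20,30,24],[-160,-26,40,32],[-193,-31,50,40],[-193,-31,60,48],[-193,-31,78,56],[-193,-31,78,64],[-193,-31,78,71],[-193,-31,78,71],[-193,-31,78,71]])

```text
time: 4.2
eef_pos: [0.4199, -0.1977, 0.2505]
tool_rot: [3.141, -0.0, 0.071]
contact_force: [0.1, 1.0, 0.2]
opening: 0.0858
grip_force: 0.0
```

```bash
python3 - <<'E'
from h import *
f=robot.grab_frame("wrist");save(f,"w2.png")
for n,z in dict(rack=0,rail_mid=.022,grip_mid=.092,green_clip=.126).items():
  for d in robot.place_of(n,"wrist"):print(n,round(d["conf"],2),np.round(d["point"]),np.round(onz(f,d["point"],z)[:2],4))
E
```

```text
rack 0.94 [237. 481.] [ 0.3898 -0.346 ]
rack 0.87 [ 20. 329.] [ 0.5587 -0.194 ]
rail_mid 0.93 [333. 457.] [ 0.3023 -0.3323]
rail_mid 0.55 [132. 330.] [ 0.4747 -0.2007]
grip_mid 0.72 [143. 329.] [ 0.4717 -0.199 ]
green_clip 0.69 [139. 324.] [ 0.4767 -0.1948]
```

View pics/w2.png

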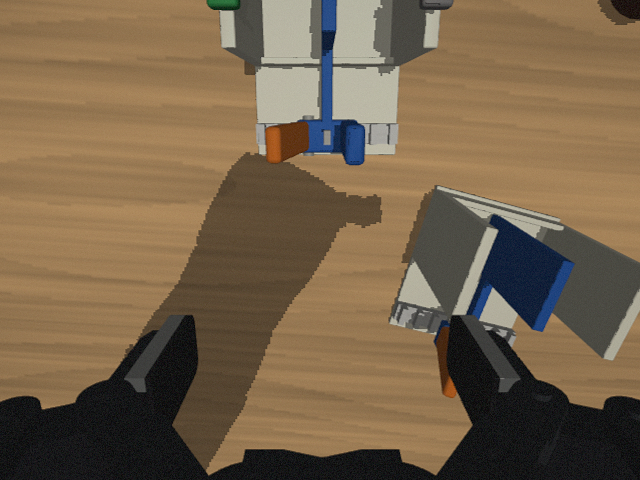

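```bash
python3 - <<'E'
from h import *
f=robot.grab_frame("wrist")
def o(p,z):
    a=onz(f,p,z)[:2];print(p,z,np.round(a,4));return a
a=o((123,257),.022);b=o((123,398),.022);print((a+b)/2, np.arctan2(-(a-b)[0],(a-b)[1]),np.linalg.norm(a-b))
o((160,364),.116);o((140,364),.116);o((140,345),.116);o((160,266),.119)
a=o((64,250),.028);b=o((67,410),.028);print(np.arctan2(-(a-b)[0],(a-b)[1]))
c=np.array([.559,-.191])
for yaw in(.05,.065,.08):
  R=np.array([[np.cos(yaw),-np.sin(yaw)],[np.sin(yaw),np.cos(yaw)]])
  print(yaw,c+R@[-.085,0])
E
```

```text
(123, 257) 0.022 [ 0.4773 -0.1423]
(123, 398) 0.022 [ 0.485  -0.2543]
[ 0.48115924 -0.19830119] 0.06884992922160121 0.1122474474182569
(160, 364) 0.116 [ 0.4652 -0.2202]
(140, 364) 0.116 [ 0.4769 -0.219 ]
(140, 345) 0.116 [ 0.4762 -0.2078]
(160, 266) 0.119 [ 0.4616 -0.1619]
(64, 250) 0.028 [ 0.5202 -0.1369]
(67, 410) 0.028 [ 0.5264 -0.2573]
0.05144490266654369
0.05 [ 0.47410623 -0.19524823]
0.065 [ 0.4741795  -0.19652111]
0.08 [ 0.47427185 -0.19779275]
```

```bash
python3 - <<'E'
from h import *
to(.4738,-.1972,.090,.065)
E
```

```text
row [ 53.8   3.1 160.4] turn 0.16
```

>>> servo_tool(series=[[25,1,20,0],[54,3,40,0],[54,3,60,0],[54,3,80,0],[54,3,100,0],[54,3,120,0],[54,3,140,0],[54,3,155,0],[54,3,160,0],[54,3,160,0],[54,3,160,0]])

```text
time: 5.6
eef_pos: [0.4744, -0.1974, 0.091]
tool_rot: [3.141, -0.001, 0.067]
contact_force: [0.8, 0.2, 0.1]
opening: 0.0856
grip_force: 0.0
```

```bash
python3 - <<'E'
from h import *
f=robot.grab_frame("wrist");save(f,"w3.png")
s=robot.read_state();print(s["contact_force"],s["eef_pos"])
E
```

```text
[ 0.46405878 -0.37718393 -0.33450912] [ 0.47447754 -0.19743742  0.09115664]
```

View pics/w3.png

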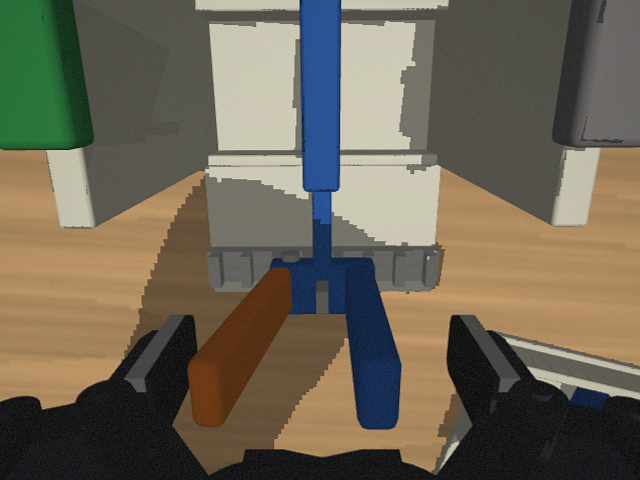

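>>> servo_tool(series=[[0,0,0,0],[0,0,0,0],[0,0,0,0],[0,0,0,0],[0,0,0,0],[0,0,0,0],[0,0,0,0],[0,0,0,0],[0,0,0,0],[0,0,0,0]], fingers=1)

```text
time: 6.65
eef_pos: [0.4745, -0.1975, 0.0917]
tool_rot: [3.141, -0.002, 0.067]
contact_force: [-2.2, -0.1, 10.5]
opening: 0.0425
grip_force: 59.8
```

>>> servo_tool(series=[[0,3,0,0],[0,8,0,0],[0,14,0,0],[0,20,0,0],[0,26,0,0],[0,30,0,0],[0,30,0,0],[0,30,0,0],[0,30,0,0]])

```text
time: 7.55
eef_pos: [0.4766, -0.2277, 0.0917]
tool_rot: [3.14, -0.002, 0.067]
contact_force: [-1.9, -2.0, 8.6]
opening: 0.0423
grip_force: 61.6
```

```bash
python3 - <<'E'
from h import *
f=robot.grab_frame("wrist")
s=robot.read_state();print(s["contact_force"],s["eef_pos"],s["opening"])
im=cv2.resize(f["frame"][200:350,100:500],None,fx=2,fy=2,interpolation=cv2.INTER_CUBIC)
cv2.imwrite("pics/w4.png",im[:,:,::-1])
E
```

```text
[-0.93793408 -2.76752475  8.7770964 ] [ 0.47660178 -0.22763584  0.09168892] 0.04270218808449247
```

View pics/w4.png

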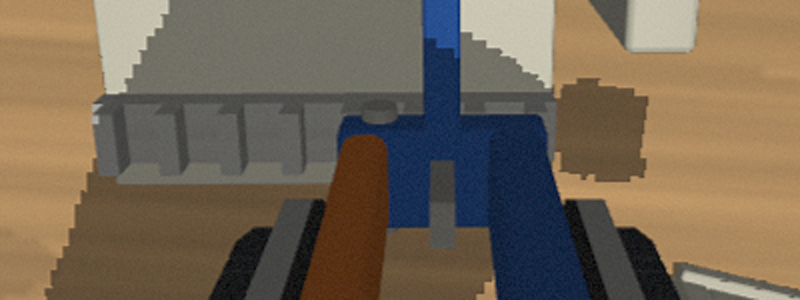

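>>> servo_tool(series=[[0,0.6,0,0],[0,0.6,0,0],[0,0.6,0,0]])

```text
time: 7.9
eef_pos: [0.4766, -0.2278, 0.0917]
tool_rot: [3.141, -0.002, 0.067]
contact_force: [-1.5, 0.9, 9.2]
opening: 0.0426
grip_force: 60.3
```

>>> servo_tool(series=[[0,0,0,0],[0,0,0,0],[0,0,0,0],[0,0,0,0],[0,0,0,0],[0,0,0,0],[0,0,0,0],[0,0,0,0]], fingers=0)

```text
time: 8.7
eef_pos: [0.476, -0.2278, 0.0903]
tool_rot: [3.141, 0.0, 0.067]
contact_force: [0.1, -0.5, -0.8]
opening: 0.0854
grip_force: 0.0
```

```bash
python3 - <<'E'
from h import *
f=robot.grab_frame("wrist")
s=robot.read_state();print(s["contact_force"],s["eef_pos"],s["opening"])
im=cv2.resize(f["frame"][200:450,120:520],None,fx=2,fy=2,interpolation=cv2.INTER_CUBIC)
cv2.imwrite("pics/w5.png",im[:,:,::-1])
E
```

```text
[-0.19781932 -0.94815302  0.16799579] [ 0.47600471 -0.22778546  0.09033318] 0.08537868882072366
```

View pics/w5.png

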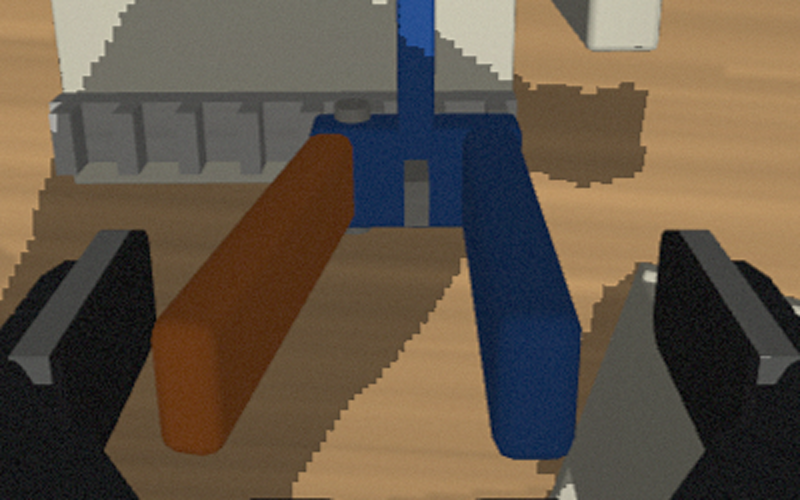

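```bash
python3 - <<'E'
from h import *
to(.476,-.228,.25,.067)
s=[.476,-.228,.25,.067]
to(.585,.11,.26,1.47,s)
E
```

```text
row [  -0.     0.2 -159.7] turn -0.01
row [ 131.4 -329.9  -10. ] turn -80.39
```

>>> servo_tool(series=[[0,0,-15,0],[0,0,-55,0],[0,0,-105,0],[0,0,-150,0],[0,0,-170,0],[0,0,-170,0]])

```text
time: 9.35
eef_pos: [0.4773, -0.2284, 0.2638]
tool_rot: [3.139, -0.005, 0.067]
contact_force: [0.4, 0.5, -0.0]
opening: 0.0852
grip_force: 0.0
```

>>> servo_tool(series=[[16,-41,0,-8],[32,-82,0,-16],[49,-123,0,-24],[65,-165,0,-32],[82,-206,0,-40],[98,-247,0,-48],[115,-289,0,-56],[131,-330,0,-64],[131,-330,0,-72],[131,-330,0,-80],[131,-330,0,-80],[131,-330,0,-80],[131,-330,0,-80]])

```text
time: 10.65
eef_pos: [0.5845, 0.1099, 0.2599]
tool_rot: [-3.141, 0.0, 1.459]
contact_force: [-0.3, 0.4, 0.5]
opening: 0.0855
grip_force: 0.0
```

```bash
python3 - <<'E'
from h import *
f=robot.grab_frame("wrist");save(f,"w6.png")
print(robot.read_state()["eef_pos"])
for n,z in dict(holder=0,tea_tin=.006,blue_tin=.006,red_tin=.006).items():
  for d in robot.place_of(n,"wrist"):print(n,round(d["conf"],2),np.round(d["point"]),np.round(onz(f,d["point"],z)[:2],4))
E
```

```text
[0.58455613 0.10987677 0.26010102]
holder 0.66 [304. 536.] [ 0.7824 -0.0256]
tea_tin 0.96 [127. 310.] [0.5806 0.1667]
tea_tin 0.62 [108. 438.] [0.6901 0.1701]
blue_tin 0.73 [129. 309.] [0.5795 0.1656]
```

View pics/w6.png

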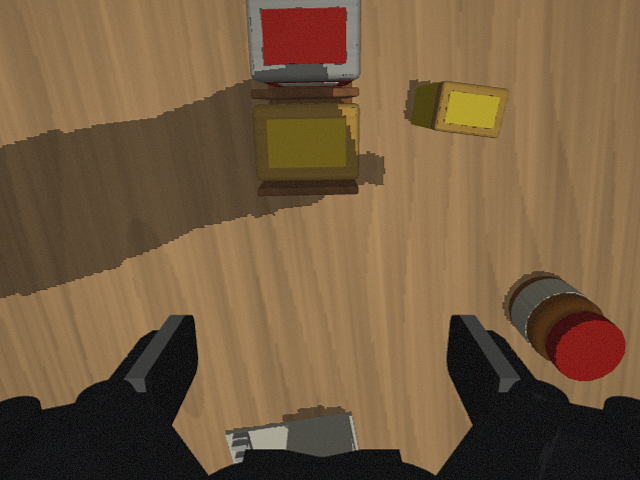

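```bash
python3 - <<'E'
from h import *
f=robot.grab_frame("wrist")
hsv=cv2.cvtColor(f["frame"],cv2.COLOR_RGB2HSV)
m=cv2.inRange(hsv,(20,120,60),(35,255,255));m[:,:230]=0;m[:,380:]=0;m[230:]=0
n,l,st,c=cv2.connectedComponentsWithStats(m);i=1+np.argmax(st[1:,4]);print(st[i],c[i])
ys,xs=np.where(l==i);r=cv2.minAreaRect(np.stack([xs,ys],1).astype(np.float32));bx=cv2.boxPoints(r);print(r)
P=np.array([onz(f,(b[1],b[0]),.126)[:2] for b in bx]);print(P.round(4),P.mean(0))
for k in range(4):
    d=P[(k+1)%4]-P[k];print(np.linalg.norm(d).round(4),np.arctan2(d[1],d[0]).round(3))
# partition edge
a=onz(f,(194,259),.126);b=onz(f,(192,357),.126);print("part",a,b,np.arctan2(*(b-a)[[1,0]]))
E
```

```text
[ 252  104  107   77 6287] [306.27055829 141.76936536]
((305.0, 142.0), (76.0, 106.0), 90.0)
[[0.5529 0.1894]
 [0.6138 0.1828]
 [0.6101 0.1388]
 [0.546  0.1458]] [0.58072965 0.16419248]
0.0612 -0.108
0.0442 -1.654
0.0645 3.033
0.0442 1.414
part [0.54895646 0.13673724 0.126     ] [0.60891216 0.13146968 0.126     ] -0.08763251485278846
```

```bash
python3 - <<'E'
from h import *
to(.581,.165,.09,1.467)
E
```

```text
row [ 54.2  -9.6 170.4] turn -0.28
```

>>> servo_tool(series=[[25,-5,15,0],[54,-9.6,30,0],[54,-9.6,45,0],[54,-9.6,65,0],[54,-9.6,85,0],[54,-9.6,105,0],[54,-9.6,125,0],[54,-9.6,145,0],[54,-9.6,160,0],[54,-9.6,170,0],[54,-9.6,170,0],[54,-9.6,170,0]])

```text
time: 12.15
eef_pos: [0.5812, 0.165, 0.0908]
tool_rot: [3.141, -0.0, 1.463]
contact_force: [-0.4, -0.2, -0.3]
opening: 0.0859
grip_force: 0.0
```

>>> servo_tool(series=[[0,0,0,0],[0,0,0,0],[0,0,0,0],[0,0,0,0],[0,0,0,0],[0,0,0,0]], fingers=1)

```text
time: 12.75
eef_pos: [0.5815, 0.1652, 0.0914]
tool_rot: [3.14, -0.001, 1.463]
contact_force: [0.4, -0.1, 6.4]
opening: 0.0614
grip_force: 65.8
```

>>> servo_tool(series=[[0,0,-8,0],[0,0,-25,0],[0,0,-50,0],[0,0,-80,0],[0,0,-110,0],[0,0,-140,0],[0,0,-150,0],[0,0,-150,0],[0,0,-150,0]])

```text
time: 13.65
eef_pos: [0.5805, 0.1648, 0.239]
tool_rot: [-3.14, 0.001, 1.463]
contact_force: [0.1, -0.2, -2.0]
opening: 0.0617
grip_force: 65.5
```

```bash
python3 - <<'E'
from h import *
to(.52,.0,.241,.065)
E
```

```text
row [-170.4  -42.4   -2. ] turn 80.1
```

>>> servo_tool(series=[[-10,-3,0,4],[-30,-8,0,10],[-52,-13,0,18],[-74,-18,0,26],[-96,-24,0,34],[-118,-30,0,42],[-140,-35,0,50],[-160,-40,0,58],[-170,-42,0,66],[-170,-42,0,74],[-170,-42,0,79],[-170,-42,0,80],[-170,-42,0,80],[-170,-42,0,80]])

```text
time: 15.05
eef_pos: [0.5206, 0.0006, 0.2396]
tool_rot: [-3.142, 0.001, 0.069]
contact_force: [-0.1, 1.0, -1.7]
opening: 0.0613
grip_force: 65.7
```

>>> servo_tool(series=[[0,0,15,0],[0,0,40,0],[0,0,70,0],[0,0,100,0],[0,0,125,0],[0,0,140,0],[0,0,147,0],[0,0,151,0],[0,0,151,0],[0,0,151,0]])

```text
time: 16.05
eef_pos: [0.5214, 0.0005, 0.0901]
tool_rot: [3.141, -0.001, 0.067]
contact_force: [0.4, -0.8, -1.8]
opening: 0.0614
grip_force: 65.6
```

>>> servo_tool(series=[[0,0,1,0],[0,0,2,0],[0,0,3,0],[0,0,4,0],[0,0,4,0],[0,0,4,0]])

```text
time: 16.65
eef_pos: [0.521, 0.0005, 0.0854]
tool_rot: [3.141, -0.0, 0.067]
contact_force: [-0.2, 0.1, 1.3]
opening: 0.0615
grip_force: 65.5
```

>>> servo_tool(series=[[0,0,0,0],[0,0,0,0],[0,0,0,0],[0,0,0,0],[0,0,-5,0],[0,0,-30,0],[0,0,-65,0],[0,0,-85,0],[0,0,-85,-8],[0,0,-85,-16],[0,0,-85,-24],[0,0,-85,-32],[0,0,-85,-40],[0,0,-85,-48],[0,0,-85,-56],[0,0,-85,-64],[0,0,-85,-72],[0,0,-85,-80],[0,0,-85,-88],[0,0,-85,-90]], fingers=0)

```text
time: 18.65
eef_pos: [0.5209, 0.0005, 0.1707]
tool_rot: [3.141, 0.0, 1.643]
contact_force: [0.5, -0.5, 0.3]
opening: 0.0857
grip_force: 0.0
```

>>> servo_tool(series=[[0,0,0,0],[0,0,0,0],[0,0,0,0]])

```text
time: 18.95
eef_pos: [0.5209, 0.0005, 0.1705]
tool_rot: [3.142, 0.0, 1.637]
contact_force: [-0.6, 0.6, 0.2]
opening: 0.0852
grip_force: 0.0
```

```bash
python3 - <<'E'
from h import *
f=robot.grab_frame("scene");g=robot.grab_frame("side")
a=f["frame"][180:330,220:420];b=g["frame"][180:330,250:450]
cv2.imwrite("pics/s7.png",cv2.resize(np.hstack([a,b]),None,fx=2,fy=2,interpolation=cv2.INTER_CUBIC)[:,:,::-1])
for c,fr in(("scene",f),("side",g)):
  for d in robot.place_of("tea_tin",c):print(c,round(d["conf"],2),np.round(d["point"]),np.round(onz(fr,d["point"],.0)[:2],4))
E
```

```text
scene 0.91 [255. 427.] [0.6926 0.167 ]
scene 0.76 [233. 336.] [0.5176 0.0055]
side 0.89 [175. 308.] [0.6958 0.1821]
side 0.66 [255. 273.] [0.5206 0.0007]
```

View pics/s7.png

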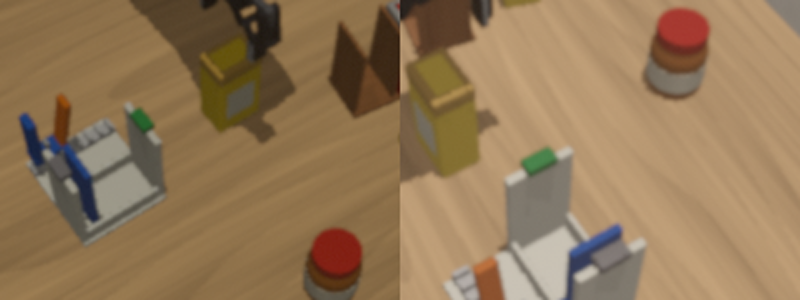

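>>> servo_tool(series=[[0,0,15,0],[0,0,35,0],[0,0,55,0],[0,0,70,0],[0,0,77,0],[0,0,77,0],[0,0,77,0]])

```text
time: 19.85
eef_pos: [0.5212, 0.0005, 0.0939]
tool_rot: [3.141, 0.0, 1.638]
contact_force: [0.2, -0.3, 0.4]
opening: 0.0854
grip_force: 0.0
```

>>> servo_tool(series=[[0,0,0,0],[0,0,0,0],[0,0,0,0],[0,0,0,0],[0,0,0,0],[0,0,0,0],[0,0,0,0],[0,0,0,0]], fingers=1)

```text
time: 20.65
eef_pos: [0.5211, 0.0005, 0.0939]
tool_rot: [3.141, 0.0, 1.638]
contact_force: [-1.4, 0.6, 6.7]
opening: 0.0429
grip_force: 60.5
```

>>> servo_tool(series=[[0,0,-10,0],[0,0,-35,0],[0,0,-65,0],[0,0,-100,0],[0,0,-135,0],[0,0,-160,0],[0,0,-165,0],[0,0,-165,0]])

```text
time: 21.45
eef_pos: [0.5211, 0.0005, 0.2588]
tool_rot: [3.14, 0.0, 1.638]
contact_force: [0.2, 0.2, -2.5]
opening: 0.0435
grip_force: 61.4
```

```bash
python3 - <<'E'
from h import *
f=robot.grab_frame("wrist");save(f,"w8.png");print(robot.read_state()["eef_pos"])
for n,z in dict(rack=0,green_clip=.126).items():
  for d in robot.place_of(n,"wrist"):print(n,round(d["conf"],2),np.round(d["point"]),np.round(onz(f,d["point"],z)[:2],4))
c=np.array([.559,-.191]);yaw=.065;R=np.array([[np.cos(yaw),-np.sin(yaw)],[np.sin(yaw),np.cos(yaw)]])
t=c+R@[0,.012];print(t);to(*t,.256,1.637)
E
```

```text
[5.20579541e-01 4.88893964e-04 2.57625813e-01]
[ 0.55822055 -0.17902534]
row [-181.7   26.     0.8] turn 0.04
```

```bash
python3 - <<'E'
from h import *
from scipy.spatial.transform import Rotation as Ro
f=robot.grab_frame("wrist");s=robot.read_state()
def T(s_p,rpy):
    M=np.eye(4);M[:3,:3]=Ro.from_euler("xyz",rpy).as_matrix();M[:3,3]=s_p;return M
C=np.eye(4);C[:3,:3]=cv2.Rodrigues(np.array(f["rvec"],float))[0];C[:3,3]=np.ravel(f["tvec"])
CT=C@T(s["eef_pos"],s["tool_rot"])
C2=CT@np.linalg.inv(T([.47447,-.19743,.09115],[3.141,-.001,.067]))
g=dict(f);g["rvec"]=cv2.Rodrigues(C2[:3,:3])[0];g["tvec"]=C2[:3,3]
P=[onz(g,p,.126)[:2] for p in((227,93),(225,553),(227,60),(223,588))]
print(np.round(P,4))
for a,b in((0,1),(2,3)):
    d=P[a]-P[b];yaw=np.arctan2(-d[0],d[1]);m=(P[a]+P[b])/2
    print(np.linalg.norm(d),yaw,m,m+.033*np.array([np.cos(yaw),np.sin(yaw)]))
for cam in("scene","side"):
    q=robot.grab_frame(cam)
    for d in robot.place_of("green_clip",cam)+[]:print(cam,d["conf"],d["point"],onz(q,d["point"],.126))
E
```

```text
[[ 0.521  -0.1438]
 [ 0.5283 -0.2451]
 [ 0.5205 -0.1365]
 [ 0.5293 -0.2526]]
0.10151575376443002 0.07200440519220555 [ 0.52462796 -0.19442772] [ 0.55754245 -0.19205363]
0.11643807088448398 0.07535327763394464 [ 0.52486806 -0.1945898 ] [ 0.55777441 -0.1921055 ]
scene 0.39 [239.7, 292.6] [ 0.55337669 -0.13342651  0.126     ]
side 0.43 [262.0, 318.8] [ 0.55460984 -0.1382197   0.126     ]
```

```bash
python3 - <<'E'
from h import *
to(.5571,-.1801,.258,1.643)
E
```

```text
row [-182.6   24.4   -0.4] turn -0.31
```

>>> servo_tool(series=[[-10,1.5,0,0],[-30,4,0,0],[-60,8,0,0],[-90,12,0,0],[-120,16,0,0],[-150,20,0,0],[-172,23,0,0],[-182.6,24.4,0,-0.3],[-182.6,24.4,0,-0.3],[-182.6,24.4,0,-0.3],[-182.6,24.4,0,-0.3]])

```text
time: 22.95
eef_pos: [0.5573, -0.1791, 0.2584]
tool_rot: [-3.142, -0.0, 1.644]
contact_force: [0.3, -0.4, -1.9]
opening: 0.0439
grip_force: 61.4
```

```bash
python3 - <<'E'
from h import *
s=robot.read_state();print(s["eef_pos"],s["tool_rot"]);to(.5571,-.1801,.145,1.643)
f=robot.grab_frame("side");g=robot.grab_frame("scene")
a=f["frame"][210:390,230:430];b=g["frame"][150:330,190:390]
cv2.imwrite("pics/s8.png",cv2.resize(np.hstack([a,b]),None,fx=2,fy=2,interpolation=cv2.INTER_CUBIC)[:,:,::-1])
E
```

```text
[ 0.55726421 -0.17911351  0.25843449] [-3.14150175e+00 -2.15654618e-04  1.64377994e+00]
row [ -1.   -0.2 113.4] turn 0.04
```

View pics/s8.png

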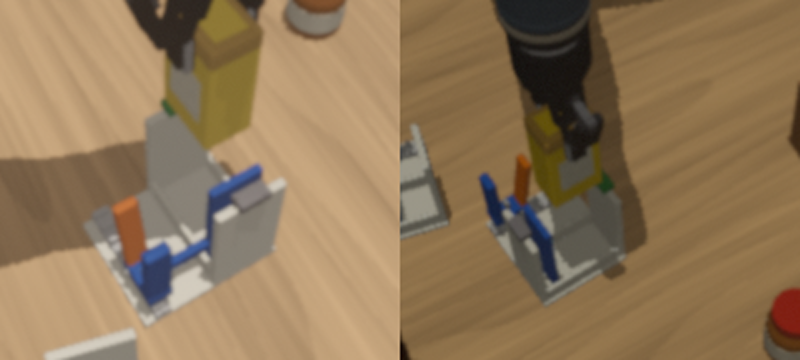

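The tin hangs upright above the widened bay, parallel to the plates; the divider stands near the grey wall. Lowering it now.

>>> servo_tool(series=[[-1,0,12,0],[-1,0,28,0],[-1,0,45,0],[-1,0,60,0],[-1,0,75,0],[-1,0,90,0],[-1,0,105,0],[-1,0,115,0],[-1,0,115,0]])

```text
time: 23.95
eef_pos: [0.5565, -0.1805, 0.1415]
tool_rot: [-3.139, -0.001, 1.643]
contact_force: [-0.0, 0.9, -1.8]
opening: 0.0435
grip_force: 61.3
```

>>> servo_tool(series=[[0,0,10,0],[0,0,20,0],[0,0,30,0],[0,0,36,0],[0,0,40,0],[0,0,40,0]])

```text
time: 24.55
eef_pos: [0.5572, -0.181, 0.1027]
tool_rot: [-3.141, -0.0, 1.643]
contact_force: [0.8, 0.4, -1.3]
opening: 0.0433
grip_force: 61.3
```

>>> servo_tool(series=[[0,0,1,0],[0,0,2,0],[0,0,3,0],[0,0,3,0],[0,0,3,0]])

```text
time: 25.05
eef_pos: [0.5575, -0.1811, 0.1004]
tool_rot: [3.142, 0.0, 1.643]
contact_force: [0.6, 0.3, -2.5]
opening: 0.0435
grip_force: 61.3
```

>>> servo_tool(series=[[0,0,0.5,0],[0,0,1,0],[0,0,1.5,0],[0,0,1.5,0],[0,0,1.5,0]])

```text
time: 25.55
eef_pos: [0.5576, -0.1812, 0.0999]
tool_rot: [3.141, 0.001, 1.643]
contact_force: [-3.1, 1.2, 8.6]
opening: 0.0434
grip_force: 62.6
```

>>> servo_tool(series=[[0,0,0,0],[0,0,0,0],[0,0,0,0],[0,0,0,0],[0,0,0,0],[0,0,0,0],[0,0,-5,0],[0,0,-25,0],[0,0,-60,0],[0,0,-100,0],[0,0,-140,0],[-60,0,-160,0],[-60,0,-160,0],[-60,0,-160,0]], fingers=0)

```text
time: 26.95
eef_pos: [0.562, -0.2428, 0.2595]
tool_rot: [3.14, 0.001, 1.64]
contact_force: [0.5, 0.7, -1.1]
opening: 0.0855
grip_force: 0.0
```

```bash
python3 - <<'E'
from h import *
print(robot.read_state()["eef_pos"])
f=robot.grab_frame("wrist");b=robot.grab_frame("side")
k=cv2.resize(b["frame"][210:390,230:430],None,fx=2,fy=2)
cv2.imwrite("pics/w9.png",np.hstack([cv2.resize(f["frame"],(480,360)),cv2.resize(k,(320,360))[:360]])[:,:,::-1])
E
```

```text
[ 0.56202282 -0.24275864  0.25952286]
```

View pics/w9.png

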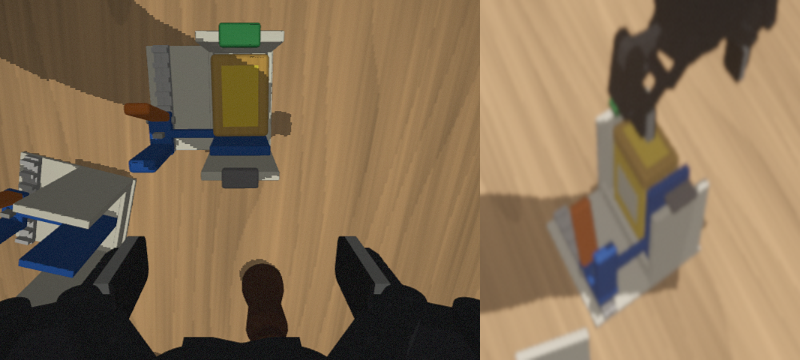

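```bash
python3 -c "
from station import robot
print(robot.close_job())"
```

```text
the job is handed in; nothing more can be done
None
```

The divider is locked in the second notch away from the green clip, the yellow tin stands upright, let go and square in the widened bay, and the job was handed in at about 27 s; the last pictures show this, but no verdict was returned.

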